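# Sort out three wrongly loaded fixture nests

## Task

The three cream housings have been loaded into one another's nests. Rearrange them so that each sits upright, flat on the floor of the pocket of its own shape: the round one in the round pocket, the square one in the square pocket, the oblong one in the oblong pocket; the empty rubber pad is there for parking one on the way. Set them down, do not drop them, let go of them at the end, and leave the small bottle standing where it is.

Things in the scene. Friction and masses are not known exactly. Their poses are not given: they have to be found in the camera images.
- hub: round housing, cream moulded plastic, 52 mm tall, about 0.16 kg: a round flange 50 mm in diameter and 16 mm thick, with a round boss 34 mm in diameter on its middle. Origin: centre of the underside, z up. Grip the boss from above, fingertips above the flange (16 mm).
- block: square housing, cream moulded plastic, 52 mm tall, about 0.16 kg: a square flange 56 x 56 mm, 16 mm thick, with a square boss 32 x 32 mm on its middle. x and y along its sides. Origin: centre of the underside, z up. Grip the boss from above, fingertips above the flange (16 mm).
- link: oblong housing, cream moulded plastic, 52 mm tall, about 0.16 kg: a round-ended flange 78 mm long (along its x) and 28 mm wide (along y), 16 mm thick, with a boss 36 mm (x) by 24 mm (y) on its middle. Origin: centre of the underside, z up. Grip the boss from above, fingertips above the flange (16 mm).
- nest_round: fixed nest: aluminium plate 124 x 124 x 6 mm carrying a black block 110 x 110 x 20 mm (top 26 mm above the bench) with one round, 66 mm wide pocket, 12 mm deep, its bare-metal floor 14 mm above the bench. Origin: on the bench, under the pocket's centre, z up; x, y along the block's sides. It starts with the oblong housing, lying across the top of the black block.
- nest_square: fixed nest: aluminium plate 124 x 124 x 6 mm carrying a black block 110 x 110 x 20 mm (top 26 mm above the bench) with one square, 72 x 72 mm (sides along x and y) pocket, 12 mm deep, its bare-metal floor 14 mm above the bench. Origin: on the bench, under the pocket's centre, z up; x, y along the block's sides. It starts with the round housing, loose on the pocket's floor.
- nest_oblong: fixed nest: aluminium plate 124 x 124 x 6 mm carrying a black block 110 x 110 x 20 mm (top 26 mm above the bench) with one oblong (rectangular), 94 mm along x by 44 mm along y pocket, 12 mm deep, its bare-metal floor 14 mm above the bench. Origin: on the bench, under the pocket's centre, z up; x, y along the block's sides. It starts with the square housing, lying across the top of the black block.
- pad: empty black rubber pad fixed to the bench, 110 x 110 mm, 8 mm thick: a free spot to park a housing. Origin: centre of its underside on the bench.
- clamp: an idle toggle clamp fixed to the bench (bystander): aluminium plate 110 x 70 mm, post and steel arm, red handle rising to 100 mm. Origin: on the bench under the plate's centre; nothing of it reaches farther than 85 mm from there.
- bottle: small grey bottle with a black cap standing on the bench (bystander), 36 mm in diameter, 85 mm tall, 90 g, easily knocked over. Origin: centre of its underside.
Not all that is in view belongs to the job. What is shaped like the link but purple is not meant. Leave any yellow look-alike of the block alone.

How it is judged:
By the outcome, as a careful person would: the job done as asked, in the order asked, and still so for the second after the job is handed in, with the robot touching nothing.
It also fails if it takes over 109 s, if anything falls off the work surface, if the arm or the gripper's body presses on something with over 40 N, if the wrist force passes 120 N, or if a joint passes its speed limit or range.

## Robot

A 7-joint arm with a two-finger parallel gripper is mounted at the origin on the work surface. World frame = base frame: x ahead of the robot, y to its left, z up, the work surface at z = 0. Lengths are in mm, angles in rad, forces in N, time in s.
With the tool pointing down it reaches from about 400 to 875 mm from the base axis. Payload 4.4 kg.
Tool frame: the origin (TCP) lies midway between the tips of the shut fingers; the grasp point (between the pads) lies 19 mm behind it; z points along the fingers, y is the line along which they close (so a half turn about z gives the same grasp; the last joint's range is limited). The gripper opens to 85 mm and grips with 20 to 120 N. Pads are 22 mm wide; open, the fingers measure 114 mm over their backs; the gripper's body (76 mm by 85 mm) begins 54 mm behind the grasp point. The pads swing forward as they close: fully open they stand 13 mm farther back than shut.
Start: joints at [1.091, 0.628, 0.038, 1.517, -0.027, 0.996, -0.02], TCP at [261.389, -595.142, 193.513] pointing down, gripper open.
Joint ranges: [-3.06, 3.06], [-0.37, 2.12], [-1.25, 1.32], [0.18, 2.47], [-1.1, 4.24], [0.23, 1.98], [-2.94, 2.94]. Speed limits (rad/s): [2.57, 2.57, 3.14, 3.14, 3.14, 3.14, 3.14].

## Interface

Orientations are given as [roll, pitch, yaw] about the fixed x, y, z axes, in that order (R = Rz(yaw) Ry(pitch) Rx(roll)).
In Python, from cell import readout, optics, order gives the robot as it stands.
- The arm moves only by the shell command python3 -m jog 'ROWS'. ROWS is a JSON object of lists of equal length, an entry for each row: "claw": the opening, from 0 (shut) to 1 (fully open); "xyz": the shift along the tool's x, y, z each as a share of 0.1 m, from -1 to 1, a list of three; "twist": the turn, a rotation vector about the tool's x, y, z each as a share of 180 degrees, from -1 to 1, a list of three. A call has 1 to 12 rows; each row shifts and turns the commanded pose from where the row before left it, along the tool's axes as they then stand; what a row does not reach is not made up. A row lasts 1/8 s, in which the tool goes at most 62.5 mm and 10.7 degrees, less where a joint would pass 70% of its speed; a pose out of reach is approached as far as the arm can. A call with a number of a shift or a turn outside -1 to 1 is refused whole. A call with a gripper value outside its range is refused whole. The fingers move at their own pace and stop on an object; the grip force is fixed at half the most. Time passes only in rows, so rows that do not move let the fingers close. It gives the time, the measured TCP pose, the force, the opening and the grip force at its end, in the units of the state.
- readout.read_state(): the state, without advancing time (a new reading comes with each control period).
- optics.get_image(name): name is "scene" or "top"; returns a dict with "color" (400x640x3 uint8, red, green, blue), "fovy" (degrees; the focal length in pixels is half the picture's height over the tangent of half this angle, whatever the lens; pixels are square), "cx", "cy" (the principal point, pixels), "view" (4x4, takes a point from world to camera coordinates). Camera axes: x right, y up, looking along -z (the intrinsics and any distortion apply to the point x, -y, -z); pixel columns grow to the right and rows downward; lengths in mm; the calibration is good to about 2 mm. A picture is of the moment at which its call begins. There is no depth.
- order.finish_job(): hands the job in; it is judged then, once.
Trained networks look in the newest picture that a camera, given by its name, has taken for a name from the list of things; names that differ only in an ending like _2 or _b are one class to them, and where a whole thing is asked for, a point or a joint stands for the part that bears it (a point fixed in the world has none). Each returns a list of dicts, best first, with "score" (0 to 1); they miss things now and then, are a little off and sometimes report something else, mostly with a low value. They report only what shows in the picture. A call takes as long as a camera call. They do not tell look-alikes from the thing itself.
- optics.boxes_of(camera, label): "rect" ([left, top, width, height] in pixels, round what is visible of it).
The state is a dict: "clock": time; "qpos": joint angles; "qd": joint speeds; "tau": joint torques, N m; "eef_pos": TCP position; "tool_rot": TCP orientation; "force": force on the tool from outside, world axes, zero at the start; "torque": the same for the moment, N m; "width": finger opening in mm; "gripper_force": force on a finger pad.
Only numpy, scipy, OpenCV 4.12 (cv2) and the standard library are available. Lean on these libraries where they do the work, as an engineer would, in place of code of your own. Each camera call takes 0.05 s, during which the arm holds its last target. There are 200 camera calls.

## Working session

There is one attempt and no reset: what is moved stays moved. The work goes in short steps, Python scripts to look and compute and a shell command to move; the robot and the scene stay as the last step left them, time stands still between calls to the robot, and variables do not carry over. Pictures are saved under pics/ and viewed, at most 14 in all, crops included, and the job is handed in when it is done.

```bash
ls; mkdir -p pics; python3 - <<'E'
from cell import readout, optics
import cv2, numpy as np
s=readout.read_state(); print({k:np.round(v,3).tolist() for k,v in s.items()})
for c in ("scene","top"):
    im=optics.get_image(c); cv2.imwrite(f"pics/{c}0.png",im["color"][...,::-1]); print(c,{k:(v if k!="view" else np.round(v,3).tolist()) for k,v in im.items() if k!="color"})
    for l in ("hub","block","link","nest_round","nest_square","nest_oblong","pad","clamp","bottle"):
        print(l,[(np.round(b["rect"]).astype(int).tolist(),round(b["score"],2)) for b in optics.boxes_of(c,l)])
E
```

```text
pics
{'clock': 0.0, 'qpos': [1.091, 0.629, 0.038, 1.518, -0.027, 0.996, -0.02], 'qd': [0.0, -0.001, -0.0, 0.001, -0.0, -0.0, -0.002], 'tau': [0.0, -56.34, 1.226, -19.344, 0.011, 0.011, -0.0], 'eef_pos': [261.098, -594.481, 192.599], 'tool_rot': [-3.14, 0.0, 0.414], 'force': [0.41, 0.233, -0.163], 'torque': [0.004, -0.01, -0.006], 'gripper_force': 0.0, 'width': 85.852}
scene {'fovy': 53.0257026071506, 'cx': 316.9791943092399, 'cy': 198.1078927629795, 'view': [[0.323, 0.946, -0.012, -139.433], [-0.686, 0.242, 0.686, 287.028], [0.652, -0.213, 0.728, -1519.076], [0.0, 0.0, 0.0, 1.0]]}
hub [([313, 191, 21, 21], 0.68)]
block [([156, 206, 28, 25], 0.84), ([208, 191, 28, 26], 0.75)]
link [([384, 148, 21, 26], 0.51), ([415, 132, 17, 21], 0.5)]
nest_round [([368, 150, 49, 35], 0.85), ([375, 207, 30, 46], 0.62), ([314, 194, 20, 17], 0.45)]
nest_square [([295, 189, 54, 43], 0.7)]
nest_oblong [([197, 188, 55, 46], 0.78)]
pad []
clamp [([374, 206, 29, 45], 0.58)]
bottle [([333, 236, 14, 28], 0.7)]
top {'fovy': 43.456568461412864, 'cx': 319.92801043038696, 'cy': 200.77440370435525, 'view': [[-0.016, -1.0, -0.005, 21.08], [0.986, -0.017, 0.164, -480.822], [-0.164, -0.003, 0.986, -1400.253], [0.0, 0.0, 0.0, 1.0]]}
hub [([313, 197, 16, 14], 0.65)]
block [([409, 223, 24, 23], 0.79), ([461, 225, 26, 27], 0.72)]
link [([162, 253, 14, 24], 0.77), ([196, 208, 58, 62], 0.59), ([217, 224, 14, 28], 0.56)]
nest_round []
nest_square [([299, 184, 45, 47], 0.66)]
nest_oblong [([391, 210, 57, 54], 0.79)]
pad [([350, 134, 47, 44], 0.76), ([198, 207, 53, 64], 0.62)]
clamp [([257, 125, 31, 52], 0.65)]
bottle []
```

```bash
python3 - <<'E'
import cv2
a=cv2.imread("pics/top0.png")[110:290,140:510]; cv2.imwrite("pics/t0.png",cv2.resize(a,None,fx=2.15,fy=2.15,interpolation=2))
a=cv2.imread("pics/scene0.png")[110:290,140:460]; cv2.imwrite("pics/s0.png",cv2.resize(a,None,fx=2.5,fy=2.5,interpolation=2))
E
```

```text
(no output)
```

View pics/t0.png

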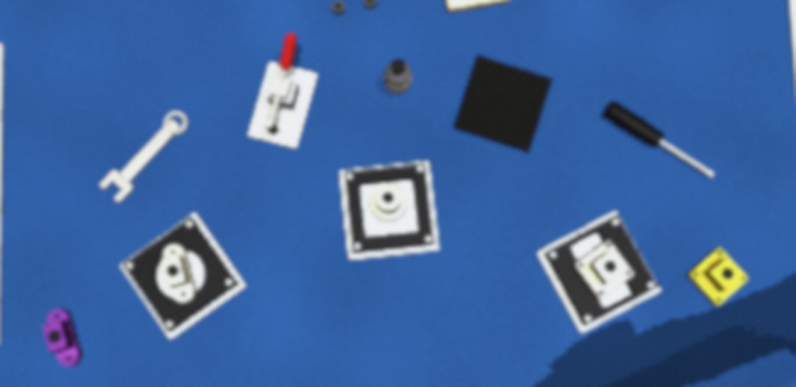

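View pics/s0.png

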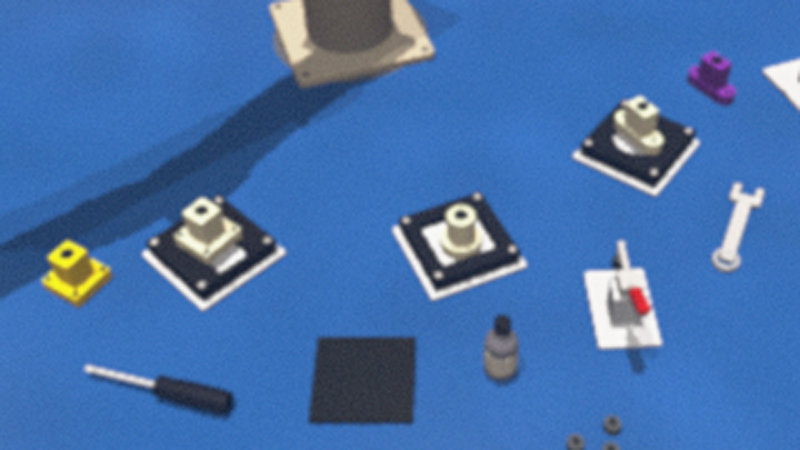

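View pics/scene0.png

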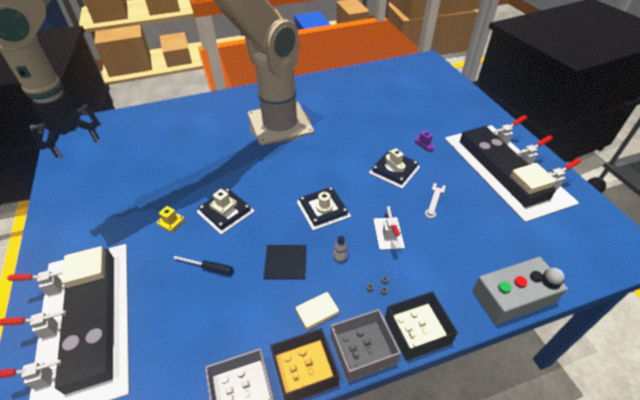

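Top view (crop px): the cream link is on the left nest at (178,270), the cream hub in the middle nest at (388,200) and the cream block on the right nest at (607,265). Look-alikes: a purple link at (60,337) and a yellow block at (719,275), both excluded by colour. The pad is at (503,103), the bottle at (398,75) and the clamp at (284,100). The crops already show the cream ones clearly.

```bash
cat > h.py <<'E'
import numpy as np, cv2
from cell import optics
class Cam:
    def __init__(s,n):
        im=optics.get_image(n); s.c=im["color"]; s.V=np.array(im["view"]); h=s.c.shape[0]
        s.f=h/2/np.tan(np.radians(im["fovy"])/2); s.cx=im["cx"]; s.cy=im["cy"]
    def proj(s,P):
        p=np.atleast_2d(P)@s.V[:3,:3].T+s.V[:3,3]; return np.c_[s.cx+s.f*p[:,0]/-p[:,2], s.cy-s.f*p[:,1]/-p[:,2]]
    def ray(s,uv):
        uv=np.atleast_2d(uv).astype(float); d=np.c_[(uv[:,0]-s.cx)/s.f,-(uv[:,1]-s.cy)/s.f,-np.ones(len(uv))]@s.V[:3,:3]
        return -s.V[:3,:3].T@s.V[:3,3], d
    def plane(s,uv,z):
        o,d=s.ray(uv); return o+d*((z-o[2])/d[:,2])[:,None]
    def ortho(s,c,z,r=80,k=3):  # world patch, up=+x, left=+y
        g=np.array([[c[0]+r,c[1]+r,z],[c[0]+r,c[1]-r,z],[c[0]-r,c[1]-r,z],[c[0]-r,c[1]+r,z]],float)
        n=2*r*k; H=cv2.getPerspectiveTransform(s.proj(g).astype(np.float32),np.float32([[0,0],[n,0],[n,n],[0,n]]))
        return cv2.warpPerspective(s.c,H,(n,n),flags=cv2.INTER_CUBIC)
def tri(cs,uvs):
    A=np.zeros((3,3));b=np.zeros(3);R=[c.ray(u) for c,u in zip(cs,uvs)]
    for o,d in R:
        d=d[0]/np.linalg.norm(d[0]);M=np.eye(3)-np.outer(d,d);A+=M;b+=M@o
    p=np.linalg.solve(A,b); return p,[np.round(np.linalg.norm(c.proj(p)[0]-u),2) for c,u in zip(cs,uvs)]
def comps(cam,box):
    hsv=cv2.cvtColor(cam.c,cv2.COLOR_RGB2HSV); m=~((hsv[...,0]>100)&(hsv[...,0]<125)&(hsv[...,1]>110)); m=m.astype(np.uint8)
    x0,y0,x1,y1=box; mm=np.zeros_like(m); mm[y0:y1,x0:x1]=m[y0:y1,x0:x1]; mm=cv2.morphologyEx(mm,cv2.MORPH_OPEN,np.ones((2,2)))
    return max(cv2.findContours(mm,0,cv2.CHAIN_APPROX_NONE)[0],key=cv2.contourArea)[:,0]
E
python3 - <<'E'
from h import *
T=Cam("top");S=Cam("scene")
bt={"round":(193,203,258,272,6),"square":(293,180,350,235,6),"oblong":(387,203,452,268,6),"pad":(345,130,402,185,8)}
bs={"round":(366,140,424,190,6),"square":(292,185,355,235,6),"oblong":(190,185,258,238,6),"pad":(260,240,312,284,8)}
for n in bt:
  for c,b in((T,bt),(S,bs)):
    k=comps(c,b[n][:4]); P=c.plane(k,b[n][4])[:,:2].astype(np.float32); r=cv2.minAreaRect(P); print(n,np.round(r[0],1),np.round(r[1],1),round(r[2],1))
# dark holes
ht={"link":(220,235),"hub":(320,201),"block":(424,233)}; hs={"link":(396,152),"hub":(324,196),"block":(220,194)}
for n in ht:
  uv=[]
  for c,h in((T,ht),(S,hs)):
    x,y=h[n]; g=c.c[y-5:y+6,x-5:x+6].mean(2); i=np.unravel_index(g[2:9,2:9].argmin(),(7,7)); cy,cx=i[0]+2,i[1]+2
    w=np.zeros_like(g); sl=np.s_[cy-2:cy+3,cx-2:cx+3]; w[sl]=np.clip(np.percentile(g[sl],60)-g[sl],0,None)
    yy,xx=np.mgrid[:11,:11]; uv.append(np.array([x-5+(w*xx).sum()/w.sum(),y-5+(w*yy).sum()/w.sum()]))
  p,e=tri((T,S),uv); print(n,np.round(uv,1).tolist(),np.round(p,1),e)
rows=[np.hstack([c.ortho(ctr,z,62,2) for ctr,z in zip(((0,0),)*0 or CT,ZT)]) for c in (T,S) for CT,ZT in [(((T.plane((220,238),30)[0]),(T.plane((320,207),20)[0]),(T.plane((419,236),30)[0])),(42,30,42))]]
cv2.imwrite("pics/o1.png",np.vstack(rows)[...,::-1]); print([np.round(T.plane(u,z)[0],1) for u,z in(((220,238),30),((320,207),20),((419,236),30))])
E
```

```text
round [379.6 288.9] [128.  129.2] 35.0
round [381.3 300.6] [129.2 167.8] 34.9
square [464.9   9.1] [129.2 130. ] 5.3
square [471.1   6.3] [139.3 128.4] 5.1
oblong [ 376.  -271.8] [129.5 128.6] 26.8
oblong [ 375.7 -279.1] [157.  129.1] 26.7
pad [ 610.7 -150.6] [102.9 103.5] 70.7
pad [ 622.2 -152. ] [104.7 105.6] 70.8
link [[219.8, 235.4], [396.9, 151.7]] [381.6 289.3  76.9] [np.float64(0.83), np.float64(0.73)]
hub [[320.0, 201.4], [323.9, 195.4]] [474.5  10.4  64.1] [np.float64(0.94), np.float64(0.92)]
block [[423.4, 233.4], [220.1, 193.7]] [ 378.6 -273.9   75.7] [np.float64(0.91), np.float64(0.87)]
[array([379.7, 300.4,  30. ]), array([466.1,  13.3,  20. ]), array([ 376.1, -267.7,   30. ])]
```

View pics/o1.png

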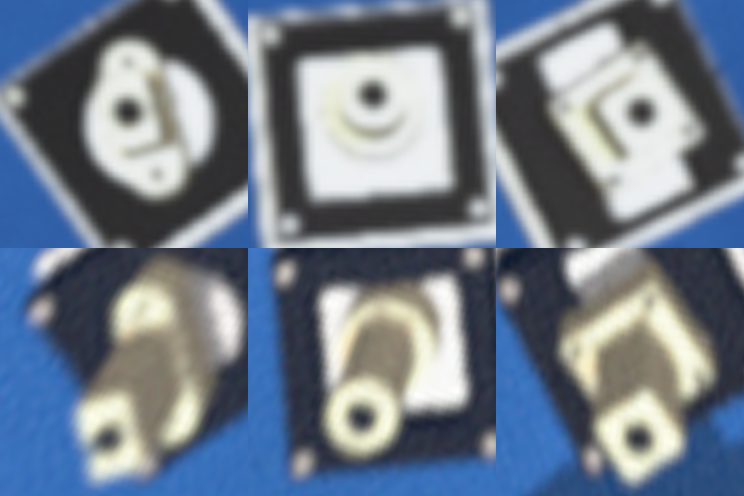

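```bash
cat > ov.py <<'E'
from h import *
def ring(kind,a,b=None,n=40):
    t=np.linspace(0,2*np.pi,n,endpoint=False)
    if kind=="c": return np.c_[np.cos(t),np.sin(t)]*a/2
    if kind=="r": return np.array([[1,1],[-1,1],[-1,-1],[1,-1]])*np.array([a,b])/2
    p=np.c_[np.cos(t),np.sin(t)]*b/2; p[:,0]+=np.sign(np.cos(t)+1e-9)*(a-b)/2; return p
M={"hub":[(("c",50),0),(("c",50),16),(("c",34),52)],"block":[(("r",56,56),0),(("r",56,56),16),(("r",32,32),52)],
"link":[(("s",78,28),0),(("s",78,28),16),(("r",36,24),52)],"plate":[(("r",124,124),6),(("r",110,110),26)],"pad":[(("r",110,110),8)],
"pr":[(("c",66),26)],"ps":[(("r",72,72),26)],"po":[(("r",94,44),26)]}
def overlay(cam,items,ctr,r,k,out=None):
    u,v=cam.proj([[*ctr]])[0].astype(int); im=cam.c[v-r:v+r,u-r:u+r]; im=cv2.resize(im,None,fx=k,fy=k,interpolation=2)[...,::-1].copy()
    for i,(n,x,y,z,yaw) in enumerate(items):
        c,s=np.cos(np.radians(yaw)),np.sin(np.radians(yaw))
        for j,(sh,h) in enumerate(M[n]):
            p=ring(*sh)@np.array([[c,s],[-s,c]]); P=np.c_[p+[x,y],np.full(len(p),z+h)]
            q=(cam.proj(P)-[u-r,v-r]+.5)*k; cv2.polylines(im,[np.round(q).astype(np.int32)],True,[(0,0,255),(0,255,0),(255,0,255)][j],1)
    return im
E
python3 - <<'E'
from ov import *
T=Cam("top");S=Cam("scene")
G=[(([("plate",379.6,288.9,0,35),("pr",379.6,288.9,0,0),("link",381.6,289.3,26,15)]),(380,289,30)),
([("plate",464.9,9.1,0,5.2),("ps",464.9,9.1,0,5.2),("hub",474.5,10.4,14,0)],(465,9,20)),
([("plate",376,-271.8,0,26.8),("po",376,-271.8,0,26.8),("block",378.6,-273.9,26,35)],(376,-272,30)),
([("pad",610.7,-150.6,0,70.7)],(611,-151,8))]
im=np.vstack([np.hstack([overlay(c,it,ct,34,4)[:, 36:236] for it,ct in G]) for c in(T,S)])
cv2.imwrite("pics/ov1.png",im)
def subp(c,z,P0): 
    g=cv2.cvtColor(c.c,cv2.COLOR_RGB2GRAY); return cv2.cornerSubPix(g,c.proj(P0).astype(np.float32)[:,None],(4,4),(-1,-1),(3,50,.01))[:,0]
c,s=np.cos(np.radians(70.7)),np.sin(np.radians(70.7)); p=ring("r",110,110)@np.array([[c,s],[-s,c]])+[610.7,-150.6]
a=subp(T,8,np.c_[p,[8]*4]); b=subp(S,8,np.c_[p+[10,-1],[8]*4])
for u,v in zip(a,b): print(np.round(tri((T,S),(u,v))[0],1),tri((T,S),(u,v))[1])
E
```

```text
Traceback (most recent call last):
cv2.error: OpenCV(4.12.0) :-1: error: (-5:Bad argument) in function 'cornerSubPix'
> Overload resolution failed:
>  - Layout of the output array corners is incompatible with cv::Mat
>  - Expected Ptr<cv::UMat> for argument 'corners'
```

View pics/ov1.png

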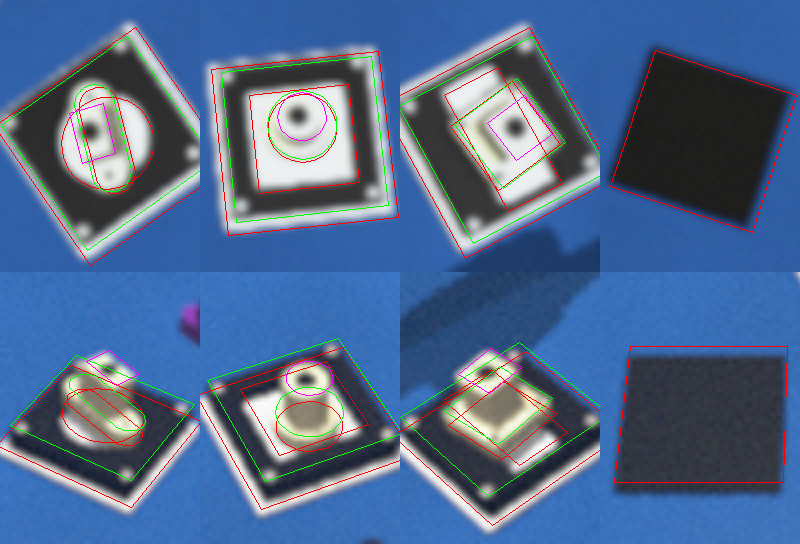

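The overlay shows that nests, pad and parts from the top view fit well. The scene camera is off by about 2 px (roughly 5 mm) in row at bench level. I'll use the top view with the heights confirmed by triangulation (64–77 mm against 66–78), and check against the gripper itself. Next I move towards the hub.

```bash
python3 -m jog '{"claw":[1,1,1,1,1,1,1,1,1,1,1,1],"xyz":[[0,0,0],[0,0,0],[0,0,0],[0.17,-0.5,0],[0.17,-0.5,0],[0.17,-0.5,0],[0.17,-0.5,0],[0.17,-0.5,0],[0.17,-0.5,0],[0.17,-0.5,0],[0.17,-0.5,0],[0.17,-0.5,0]],"twist":[[0,0,0.044],[0,0,0.044],[0,0,0.044],[0,0,0],[0,0,0],[0,0,0],[0,0,0],[0,0,0],[0,0,0],[0,0,0],[0,0,0],[0,0,0]]}'
python3 - <<'E'
from h import *
T=Cam("top")
for n,u,z in(("link",(219.8,235.4),78),("hub",(320,201.4),66),("block",(423.4,233.4),78)): print(n,np.round(T.plane(u,z),1))
E
```

```text
clock: 2.7
eef_pos: [415.5, -143.7, 193.9]
tool_rot: [3.141, -0.001, -0.001]
force: [0.8, -0.5, -0.3]
width: 85.3
gripper_force: 0.0
link [[382.4 291.3  78. ]]
hub [[474.9  12.9  66. ]]
block [[ 378.7 -270.9   78. ]]
```

```bash
python3 -m jog '{"claw":[1,1,1,1,1,1,1],"xyz":[[0.146,-0.387,0],[0.146,-0.387,0],[0.146,-0.387,0],[0.146,-0.387,0],[0,0,0.4],[0,0,0.4],[0,0,0]],"twist":[[0,0,0],[0,0,0],[0,0,0],[0,0,0],[0,0,0],[0,0,0],[0,0,0]]}'
python3 - <<'E'
from h import *
from cell import readout
T=Cam("top");S=Cam("scene"); p=np.array(readout.read_state()["eef_pos"]); print(p)
o=[]
for c in(T,S):
    u,v=c.proj([p])[0]; print(u,v); x,y=int(u),int(v); k=6
    im=cv2.resize(c.c[y-45:y+45,x-33:x+33],None,fx=k,fy=k,interpolation=2)[...,::-1].copy()
    for P,col in((p,(0,0,255)),(p+[0,43,19*0],(0,255,0)),(p+[0,-43,0],(0,255,0))):
        q=((c.proj([P])[0]-[x-33,y-45]+.5)*k).astype(int); cv2.drawMarker(im,q.tolist(),col,0,14,1)
    o.append(im)
cv2.imwrite("pics/g1.png",np.hstack(o))
E
```

```text
clock: 3.62
eef_pos: [471.1, 9.2, 111.7]
tool_rot: [3.141, 0.006, -0.001]
force: [0.7, -0.7, 1.0]
width: 85.1
gripper_force: 0.0
[473.88992009   9.19369609 114.23845117]
321.2916034590831 198.8742217187141
324.36385518046234 183.02435900049426
```

View pics/g1.png

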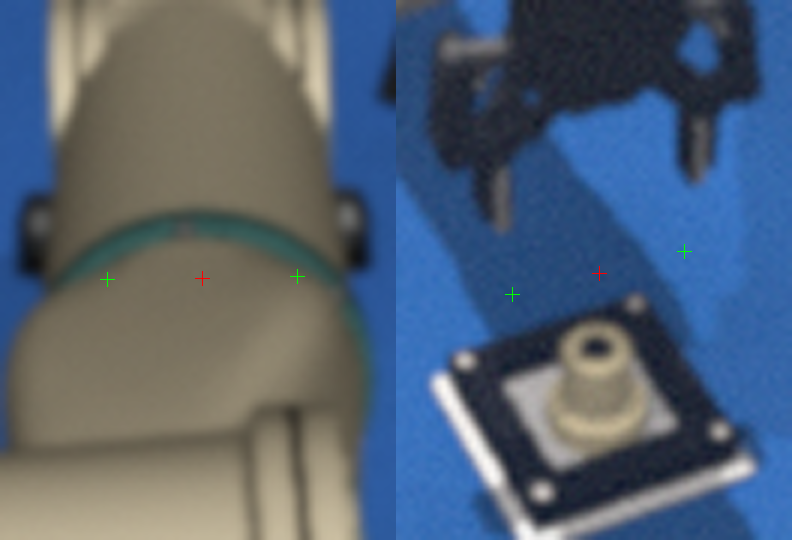

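The scene picture shows the fingertips straddling the hub in y, with the hub boss at crop (597,345). The tips sit higher in the image (y≈230 and 180) than the state predicts. I'll descend part way and check again.

```bash
python3 -m jog '{"claw":[1,1,1,1],"xyz":[[0,0,0.2],[0,0,0.2],[0,0,0.08],[0,0,0]],"twist":[[0,0,0],[0,0,0],[0,0,0],[0,0,0]]}'
python3 - <<'E'
from ov import *
from cell import readout
S=Cam("scene"); p=np.array(readout.read_state()["eef_pos"]); print(p)
p[0]-=0
im=overlay(S,[("hub",474.9,11,14,0),("plate",464.9,9.1,0,5.2)],(470,9,50),45,6.6)
u,v=S.proj([[470,9,50]])[0].astype(int)
for P in (p,p+[11,55,13],p+[11,-55,13],p+[-11,55,13],p+[-11,-55,13]):
    q=((S.proj([P])[0]-[u-45,v-45]+.5)*6.6).astype(int); cv2.drawMarker(im,q.tolist(),(255,255,0),0,12,1)
cv2.imwrite("pics/g2.png",im)
E
```

```text
clock: 4.22
eef_pos: [474.0, 9.4, 66.3]
tool_rot: [-3.141, -0.001, -0.001]
force: [-0.0, -0.1, -0.5]
width: 85.6
gripper_force: 0.0
[474.16339896   9.40572331  66.46034629]
```

View pics/g2.png

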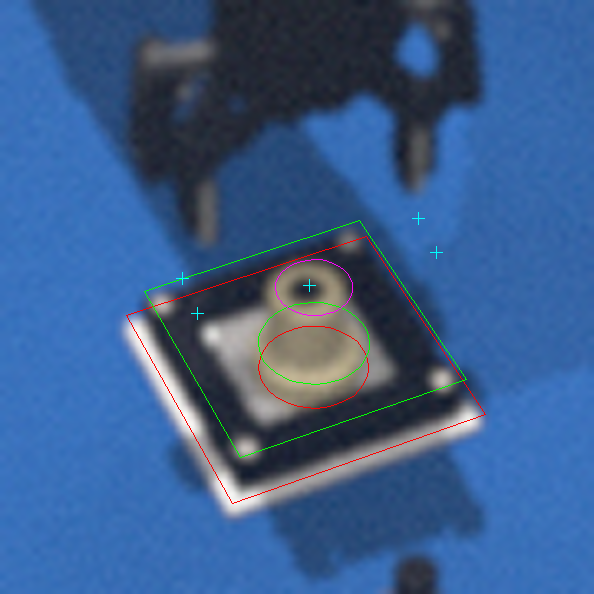

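```bash
python3 -m jog '{"claw":[0.6,0.6,0.6,0.6,0.6],"xyz":[[0,0,0.15],[0,0,0.13],[0,0,0],[0,0,0],[0,0,0]],"twist":[[0,0,0],[0,0,0],[0,0,0],[0,0,0],[0,0,0]]}'
python3 - <<'E'
from ov import *
S=Cam("scene")
im=overlay(S,[],(470,9,50),40,7)
cv2.imwrite("pics/g3.png",im)
E
```

```text
clock: 4.9
eef_pos: [473.8, 9.5, 38.0]
tool_rot: [-3.142, -0.001, -0.001]
force: [0.6, -0.3, -0.4]
width: 51.0
gripper_force: 0.0
```

View pics/g3.png

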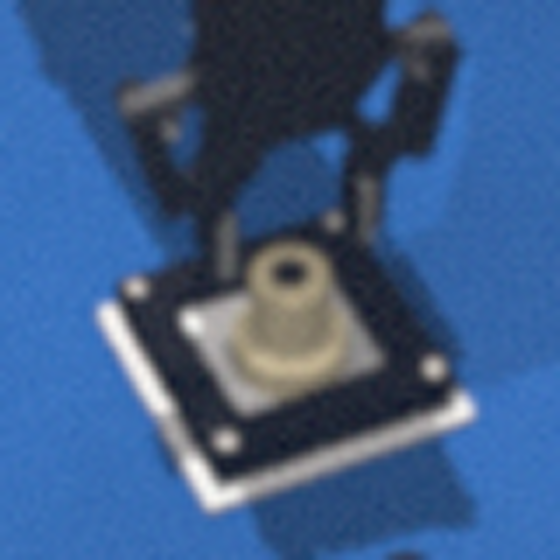

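```bash
python3 - <<'E'
from ov import *
T=Cam("top");S=Cam("scene")
for a,b in (((346.3,188.8),(303,145.8)),((294.7,188.8),(347,150))): print("g1",tri((T,S),[np.array(a),np.array(b)]))
u,v=T.proj([[474,9,120]])[0].astype(int); a=cv2.resize(T.c[v-40:v+40,u-40:u+40],None,fx=5,fy=5,interpolation=2)
b=cv2.resize(S.c[120:200,285:365],None,fx=5,fy=5,interpolation=2); print(u-40,v-40); cv2.imwrite("pics/g4.png",np.hstack([a,b])[...,::-1])
E
```

```text
g1 (array([472.76893503, -49.89080396, 263.70009281]), [np.float64(0.85), np.float64(0.82)])
g1 (array([481.22824589,  72.81425903, 222.80538666]), [np.float64(1.14), np.float64(1.08)])
281 158
```

View pics/g4.png

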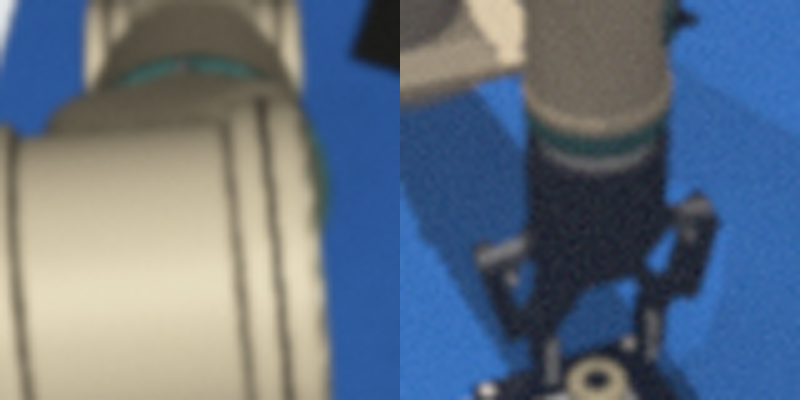

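```bash
python3 -m jog '{"claw":[0.45,0.4,0.35,0.3,0.3,0.3],"xyz":[[0,0,0],[0,0,0],[0,0,0],[0,0,0],[0,0,0],[0,0,0]],"twist":[[0,0,0],[0,0,0],[0,0,0],[0,0,0],[0,0,0],[0,0,0]]}'
```

```text
clock: 5.8
eef_pos: [473.3, 9.5, 37.5]
tool_rot: [3.142, 0.0, -0.001]
force: [0.5, 0.7, 0.7]
width: 25.3
gripper_force: 0.0
```

```bash
python3 -m jog '{"claw":[0.7,0.7,0.7,0.7,0.7],"xyz":[[0,0,0],[0,0,0],[0,0,0.04],[0,0,0.04],[0,0,0]],"twist":[[0,0,0],[0,0,0],[0,0,0],[0,0,0],[0,0,0]]}'; python3 - <<'E'
from ov import *
T=Cam("top");S=Cam("scene")
cv2.imwrite("pics/g5.png",cv2.resize(S.c[145:225,285:365],None,fx=7,fy=7,interpolation=2)[...,::-1])
E
```

```text
clock: 6.42
eef_pos: [473.0, 9.5, 29.1]
tool_rot: [3.142, 0.001, -0.001]
force: [-0.0, 0.1, 0.2]
width: 59.7
gripper_force: 0.0
```

View pics/g5.png

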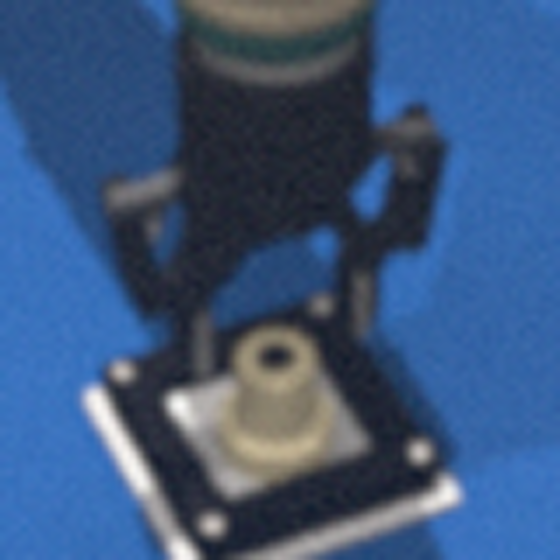

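Tips' midpoint (284,355) now coincides with the boss's top hole (275,357). The top view puts the gripper at the right x, so the real tips must be about 33 mm higher than the reported z. I continue down in small, force-checked steps.

```bash
python3 -m jog '{"claw":[0.7,0.7,0.7],"xyz":[[0,0,0.03],[0,0,0.03],[0,0,0]],"twist":[[0,0,0],[0,0,0],[0,0,0]]}'; python3 -m jog '{"claw":[0.7,0.7,0.7],"xyz":[[0,0,0.03],[0,0,0.03],[0,0,0]],"twist":[[0,0,0],[0,0,0],[0,0,0]]}'
```

```text
clock: 6.9
eef_pos: [473.1, 9.5, 23.3]
tool_rot: [3.142, 0.0, -0.001]
force: [-0.7, 0.0, -0.3]
width: 59.5
gripper_force: 0.0
clock: 7.28
eef_pos: [473.1, 9.5, 17.3]
tool_rot: [3.142, 0.0, -0.001]
force: [0.2, -0.5, 0.2]
width: 60.0
gripper_force: 0.0
```

```bash
python3 -m jog '{"claw":[0.7,0.7,0.7,0.7],"xyz":[[0,0,0.03],[0,0,0.03],[0,0,0.03],[0,0,0]],"twist":[[0,0,0],[0,0,0],[0,0,0],[0,0,0]]}'; python3 -m jog '{"claw":[0.5,0.45,0.4,0.35,0.3,0.25,0.25],"xyz":[[0,0,0],[0,0,0],[0,0,0],[0,0,0],[0,0,0],[0,0,0],[0,0,0]],"twist":[[0,0,0],[0,0,0],[0,0,0],[0,0,0],[0,0,0],[0,0,0],[0,0,0]]}'
```

```text
clock: 7.78
eef_pos: [473.1, 9.4, 8.2]
tool_rot: [3.142, 0.001, -0.001]
force: [0.0, 0.4, 1.1]
width: 59.5
gripper_force: 0.0
clock: 8.65
eef_pos: [473.5, 9.3, 9.0]
tool_rot: [3.141, -0.0, -0.001]
force: [-1.3, -2.1, 6.0]
width: 31.7
gripper_force: 59.0
```

```bash
python3 -m jog '{"claw":[0,0,0,0],"xyz":[[0,0,-0.05],[0,0,-0.15],[0,0,-0.2],[0,0,0]],"twist":[[0,0,0],[0,0,0],[0,0,0],[0,0,0]]}'; python3 - <<'E'
from ov import *
S=Cam("scene")
cv2.imwrite("pics/g6.png",cv2.resize(S.c[145:225,285:365],None,fx=7,fy=7,interpolation=2)[...,::-1])
E
```

```text
clock: 9.15
eef_pos: [474.7, 9.6, 50.1]
tool_rot: [-3.141, -0.004, -0.001]
force: [-0.2, -0.1, -2.4]
width: 31.6
gripper_force: 59.7
```

View pics/g6.png

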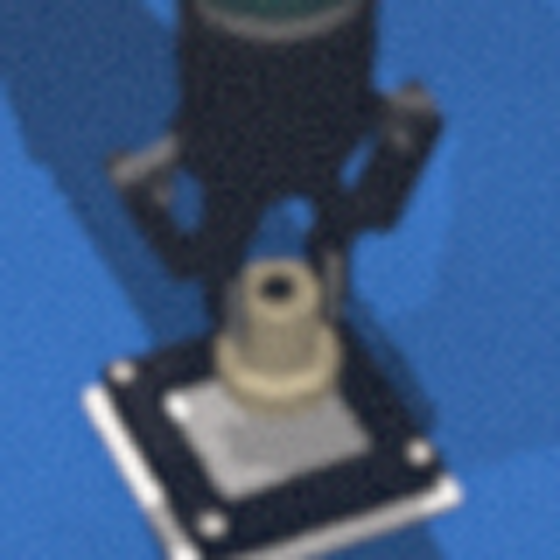

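The hub is lifted, but the fingers hold only the rear of its boss, so the gripper really stands about 15 mm short in x. I set it back, regrip farther in +x, and watch the width (should be 34).

```bash
python3 -m jog '{"claw":[0,0,0,0,0],"xyz":[[0,0,0.15],[0,0,0.15],[0,0,0.07],[0,0,0.02],[0,0,0]],"twist":[[0,0,0],[0,0,0],[0,0,0],[0,0,0],[0,0,0]]}';  python3 -m jog '{"claw":[0.1,0.2,0.35,0.5,0.65,0.65],"xyz":[[0,0,0],[0,0,0],[0,0,0],[0,0,0],[0,0,0],[0,0,-0.04]],"twist":[[0,0,0],[0,0,0],[0,0,0],[0,0,0],[0,0,0],[0,0,0]]}'; python3 -m jog '{"claw":[0.65,0.65,0.65,0.5,0.4,0.3,0.25,0.25],"xyz":[[0.08,0,0],[0.08,0,0],[0,0,0],[0,0,0],[0,0,0],[0,0,0],[0,0,0],[0,0,0]],"twist":[[0,0,0],[0,0,0],[0,0,0],[0,0,0],[0,0,0],[0,0,0],[0,0,0],[0,0,0]]}'
```

```text
clock: 9.82
eef_pos: [472.2, 9.4, 9.1]
tool_rot: [3.142, 0.002, -0.001]
force: [-0.8, 0.8, -2.1]
width: 32.2
gripper_force: 59.9
clock: 10.58
eef_pos: [473.3, 9.5, 13.6]
tool_rot: [-3.142, 0.0, -0.001]
force: [1.1, -0.9, 1.0]
width: 55.3
gripper_force: 0.0
clock: 11.58
eef_pos: [489.0, 9.4, 14.0]
tool_rot: [-3.142, 0.0, -0.001]
force: [0.6, 0.0, 5.7]
width: 28.7
gripper_force: 57.3
```

```bash
python3 - <<'E'
from ov import *
from scipy.optimize import least_squares
T=Cam("top");S=Cam("scene")
print("start tips pred",S.proj([[261-.4*43,-595+.9*43,206],[261+.4*43,-595-.9*43,206],[261,-595,206]]).round(1).tolist(),"seen ~(97,140),(57,157)")
for off in(0,2.3):
  for h in (90,105,120):
    f=lambda q:np.r_[S.proj([q])[0]-[324.4,172.3-off],(T.proj([q+[0,0,h]])[0]-[320.5,188.8])]
    r=least_squares(f,[470,9,130]); print(off,h,r.x.round(1),r.fun.round(1))
print("model tip at reported 474,9,114+13")
# cream mask in scene now
hsv=cv2.cvtColor(S.c,cv2.COLOR_RGB2HSV); m=((hsv[...,0]>15)&(hsv[...,0]<35)&(hsv[...,1]>45)).astype(np.uint8)
for r in m[175:222,305:345]: print("".join(".#"[v] for v in r))
g=cv2.cvtColor(S.c,cv2.COLOR_RGB2GRAY); print(g[182:206:1,314:334:1])
E
```

```text
start tips pred [[100.4, 151.7], [68.7, 166.1], [84.8, 158.8]] seen ~(97,140),(57,157)
0 90 [476.1   9.8 157.3] [ 0.5 -0.   0.4  0.1]
0 105 [473.8  10.1 155.1] [ 0.3 -0.   0.2  0.1]
0 120 [471.4  10.4 152.9] [ 0.1 -0.   0.1  0. ]
2.3 90 [474.8   9.9 164.6] [ 0.4 -0.   0.3  0.1]
2.3 105 [472.4  10.3 162.4] [ 0.2 -0.   0.2  0. ]
2.3 120 [470.1  10.6 160.3] [ 0. -0.  0.  0.]
model tip at reported 474,9,114+13
........................................
........................................
........................................
........................................
........................................
........................................
........................................
........................................
........................................
........................................
........................................
........................................
........................................
........................................
........................................
........................................
..................................
[... 2577 characters left out ...]
  70  47
   68  86]
 [ 47  47  44  35  35  56  67  76  95 115 127 136 144 149 146 116  68  41
   68  88]
 [ 96  96  78  47  42  50  78  88 105 136 151 149 147 141 131 103  65  43
   63  87]
 [142 142 118  68  41  63  78  91 100 130 144 144 140 132 119 105  71  51
   63  84]
 [171 165 135  79  43  52  83  92  99 116 128 130 129 121 122 113  93  65
   69  78]
 [176 173 148  94  52  60  78  89  95 113 126 130 124 121 120 114 114  98
   90  89]
 [182 175 162 125  81  67  83  92  97 115 126 129 127 124 121 123 130 131
  118 115]
 [186 177 178 157 117  88  86  92  94 116 128 126 128 120 119 129 139 147
  142 137]
 [189 171 171 165 144 116 106 102 107 117 127 128 126 124 122 131 147 148
  143 137]]
```

All the cues now agree: x was right the first time (31.7 mm was a centred grip, and the finger now covers too much of the boss), and only z carries the bias of about 33 mm. I go back, grip lower, and lift.

```bash
python3 -m jog '{"claw":[0.4,0.6,0.65,0.65,0.65,0.65,0.65,0.65,0.65],"xyz":[[0,0,0],[0,0,0],[0,0,0],[0,0,0],[-0.075,0,0],[-0.075,0,0],[0,0,0.04],[0,0,0.04],[0,0,0.01]],"twist":[[0,0,0],[0,0,0],[0,0,0],[0,0,0],[0,0,0],[0,0,0],[0,0,0],[0,0,0],[0,0,0]]}'; python3 -m jog '{"claw":[0.5,0.4,0.3,0.2,0.1,0],"xyz":[[0,0,0],[0,0,0],[0,0,0],[0,0,0],[0,0,0],[0,0,0]],"twist":[[0,0,0],[0,0,0],[0,0,0],[0,0,0],[0,0,0],[0,0,0]]}'
```

```text
clock: 12.8
eef_pos: [474.4, 9.5, 4.1]
tool_rot: [3.142, 0.0, -0.001]
force: [0.2, 0.3, 0.2]
width: 55.5
gripper_force: 0.0
clock: 13.55
eef_pos: [474.5, 9.4, 4.9]
tool_rot: [-3.142, -0.0, -0.001]
force: [-1.0, -0.4, 5.8]
width: 32.0
gripper_force: 59.3
```

```bash
python3 -m jog '{"claw":[0,0,0,0,0,0,0,0,0,0,0,0],"xyz":[[0,0,-0.1],[0,0,-0.3],[0,0,-0.4],[0,0,-0.4],[0.2,0.3,0],[0.4,0.5,0],[0.4,0.5,0],[0.36,0.31,0],[0,0,0],[0,0,0.4],[0,0,0.4],[0,0,0.15]],"twist":[[0,0,0],[0,0,0],[0,0,0],[0,0,0],[0,0,0],[0,0,0],[0,0,0],[0,0,0],[0,0,0],[0,0,0],[0,0,0],[0,0,0]]}';python3 -m jog '{"claw":[0,0],"xyz":[[0,0,0],[0,0,0]],"twist":[[0,0,0],[0,0,0]]}'
```

```text
clock: 15.05
eef_pos: [605.4, -147.6, 27.3]
tool_rot: [-3.14, 0.005, 0.0]
force: [-0.9, -0.2, -1.4]
width: 32.4
gripper_force: 60.0
clock: 15.3
eef_pos: [609.5, -149.3, 31.1]
tool_rot: [3.141, -0.003, -0.001]
force: [0.2, 0.2, -2.0]
width: 32.2
gripper_force: 60.0
```

```bash
python3 -m jog '{"claw":[0,0,0,0],"xyz":[[0,0,0.12],[0,0,0.1],[0,0,0.03],[0,0,0]],"twist":[[0,0,0],[0,0,0],[0,0,0],[0,0,0]]}';python3 -m jog '{"claw":[0,0,0],"xyz":[[0,0,0.03],[0,0,0.02],[0,0,0]],"twist":[[0,0,0],[0,0,0],[0,0,0]]}'
```

```text
clock: 15.8
eef_pos: [608.0, -149.2, 4.1]
tool_rot: [-3.141, 0.001, -0.001]
force: [-0.8, 0.5, -2.7]
width: 32.2
gripper_force: 60.0
clock: 16.18
eef_pos: [608.2, -149.2, -0.6]
tool_rot: [-3.142, 0.0, -0.001]
force: [0.3, -0.5, -1.4]
width: 32.0
gripper_force: 60.0
```

```bash
python3 -m jog '{"claw":[0,0,0],"xyz":[[0,0,0.015],[0,0,0.01],[0,0,0]],"twist":[[0,0,0],[0,0,0],[0,0,0]]}';python3 -m jog '{"claw":[0,0],"xyz":[[0,0,0.015],[0,0,0]],"twist":[[0,0,0],[0,0,0]]}'
```

```text
clock: 16.55
eef_pos: [608.5, -149.3, -1.1]
tool_rot: [3.142, -0.001, -0.001]
force: [-3.8, 1.6, 9.8]
width: 32.1
gripper_force: 61.3
clock: 16.8
eef_pos: [608.5, -149.3, -1.2]
tool_rot: [-3.142, -0.001, -0.001]
force: [-5.9, 2.4, 21.6]
width: 32.6
gripper_force: 62.5
```

```bash
python3 -m jog '{"claw":[0,0.1,0.25,0.5,0.65,0.65,0.7,1,1,1,1,1],"xyz":[[0,0,-0.025],[0,0,0],[0,0,0],[0,0,0],[0,0,0],[0,0,0],[0,0,-0.2],[0,0,-0.5],[0,0,-0.55],[-0.4,0.2,0],[-0.5,0.3,0],[-0.5,0.3,0]],"twist":[[0,0,0],[0,0,0],[0,0,0],[0,0,0],[0,0,0],[0,0,0],[0,0,0],[0,0,0],[0,0,0],[0,0,0],[0,0,0],[0,0,0]]}';python3 -m jog '{"claw":[1,1,1,1,1,1,1],"xyz":[[-0.45,0.22,0],[-0.45,0.22,0],[0,0,0],[0,0,0],[0,0,0],[0,0,0],[0,0,0]],"twist":[[0,0,0],[0,0,0],[0,0,-0.0486],[0,0,-0.0486],[0,0,-0.0486],[0,0,-0.0486],[0,0,0]]}'
python3 - <<'E'
from h import *
T=Cam("top")
u,v=T.proj([[608,-149,60]])[0].astype(int); print(u,v)
g=T.c[v-8:v+9,u-8:u+9].mean(2).astype(int); print(g); 
E
```

```text
clock: 18.3
eef_pos: [467.4, -230.1, 124.6]
tool_rot: [3.14, -0.002, -0.0]
force: [-0.7, -1.5, 0.5]
width: 85.4
gripper_force: 0.0
clock: 19.18
eef_pos: [378.5, -273.6, 124.1]
tool_rot: [3.14, -0.001, 0.608]
force: [0.4, 0.3, 1.5]
width: 85.3
gripper_force: 0.0
375 155
[[ 30  29  29  28  31  32  36  39  38  36  31  30  29  29  27  28  28]
 [ 30  29  32  37  46  62  73  83  86  74  54  40  32  29  27  28  28]
 [ 32  42  54  73 100 127 144 156 157 143 112  80  52  35  30  29  29]
 [ 51  79 108 137 170 193 203 207 208 200 178 144  99  55  33  28  28]
 [ 90 135 167 192 211 219 218 215 215 217 214 195 150  89  45  31  30]
 [139 177 201 217 223 213 191 174 175 192 214 216 186 130  70  38  30]
 [176 195 211 225 222 192 143 110 109 146 194 219 211 171 111  57  32]
 [197 197 209 224 217 174 109  67  65 106 171 213 225 204 150  84  39]
 [206 195 206 224 219 176 111  64  61 103 169 215 229 219 174 104  47]
 [205 186 195 221 223 196 146 105  99 139 191 225 231 225 188 122  59]
 [204 175 176 207 223 218 194 167 164 189 217 230 231 226 197 136  70]
 [205 169 150 178 212 224 222 214 212 221 227 228 226 223 198 140  72]
 [210 175 135 143 179 206 218 220 219 218 214 211 218 219 191 130  66]
 [213 191 148 123 136 159 178 187 186 182 182 198 216 215 178 111  53]
 [212 208 178 140 120 119 128 137 140 147 173 205 220 206 156  88  42]
 [199 214 206 183 157 139 131 135 147 170 199 219 218 186 125  64  34]
 [171 204 216 215 204 192 182 182 196 210 221 221 200 153  89  45  31]]
```

The hub stands on the pad: its hole is at (374.5,154.5) against a predicted (375,155), so xy agrees. Next is the block.

```bash
python3 -m jog '{"claw":[0.8,0.8,0.8,0.8,0.8],"xyz":[[0,0,0.4],[0,0,0.3],[0,0,0.2],[0,0,0.12],[0,0,0]],"twist":[[0,0,0],[0,0,0],[0,0,0],[0,0,0],[0,0,0]]}'; python3 -m jog '{"claw":[0.6,0.5,0.4,0.3,0.2,0.1,0],"xyz":[[0,0,0.04],[0,0,0],[0,0,0],[0,0,0],[0,0,0],[0,0,0],[0,0,0]],"twist":[[0,0,0],[0,0,0],[0,0,0],[0,0,0],[0,0,0],[0,0,0],[0,0,0]]}'
```

```text
clock: 19.85
eef_pos: [378.0, -272.9, 20.8]
tool_rot: [-3.141, 0.001, 0.609]
force: [0.0, 0.8, 0.5]
width: 68.3
gripper_force: 0.0
clock: 20.72
eef_pos: [378.7, -273.5, 17.7]
tool_rot: [3.14, -0.001, 0.609]
force: [-0.5, 0.3, 5.7]
width: 31.1
gripper_force: 59.7
```

```bash
python3 -m jog '{"claw":[0,0,0,0,0,0,0,0,0,0,0,0],"xyz":[[0,0,-0.1],[0,0,-0.4],[0,0,-0.5],[0,0,0],[0,0,0],[0,0,0],[0.12,-0.3,0],[0.2,-0.5,0],[0.2,-0.5,0],[0.2,-0.5,0],[0.2,-0.5,0],[0.195,-0.43,0]],"twist":[[0,0,0],[0,0,0],[0,0,0],[0,0,0.055],[0,0,0.055],[0,0,0.055],[0,0,0],[0,0,0],[0,0,0],[0,0,0],[0,0,0],[0,0,0]]}';python3 -m jog '{"claw":[0,0],"xyz":[[0,0,0],[0,0,0]],"twist":[[0,0,0],[0,0,0]]}'
```

```text
clock: 22.22
eef_pos: [464.2, 11.2, 117.5]
tool_rot: [-3.141, -0.0, 0.093]
force: [1.3, -0.3, -1.1]
width: 30.6
gripper_force: 59.9
clock: 22.48
eef_pos: [463.6, 8.5, 117.2]
tool_rot: [3.141, 0.001, 0.092]
force: [-0.7, -0.2, -2.3]
width: 30.9
gripper_force: 60.1
```

```bash
python3 -m jog '{"claw":[0,0,0,0,0,0,0],"xyz":[[0.01,0,0.3],[0,0,0.3],[0,0,0.2],[0,0,0.15],[0,0,0.08],[0,0,0.04],[0,0,0]],"twist":[[0,0,0],[0,0,0],[0,0,0],[0,0,0],[0,0,0],[0,0,0],[0,0,0]]}'; python3 -m jog '{"claw":[0,0,0],"xyz":[[0,0,0.02],[0,0,0.01],[0,0,0]],"twist":[[0,0,0],[0,0,0],[0,0,0]]}'
```

```text
clock: 23.35
eef_pos: [465.5, 9.0, 10.2]
tool_rot: [3.142, -0.0, 0.091]
force: [0.3, -0.6, -1.6]
width: 30.8
gripper_force: 60.1
clock: 23.72
eef_pos: [465.3, 9.1, 7.1]
tool_rot: [3.142, -0.0, 0.092]
force: [0.6, -0.5, -1.8]
width: 30.9
gripper_force: 60.1
```

```bash
python3 -m jog '{"claw":[0,0,0],"xyz":[[0,0,0.01],[0,0,0.01],[0,0,0]],"twist":[[0,0,0],[0,0,0],[0,0,0]]}'
```

```text
clock: 24.1
eef_pos: [465.4, 9.1, 5.7]
tool_rot: [-3.142, -0.001, 0.091]
force: [-1.5, 1.1, 7.0]
width: 30.8
gripper_force: 61.2
```

```bash
python3 -m jog '{"claw":[0,0.1,0.25,0.5,0.65,0.65,0.7,1,1,1,1,1],"xyz":[[0,0,-0.005],[0,0,0],[0,0,0],[0,0,0],[0,0,0],[0,0,0],[0,0,-0.2],[0,0,-0.5],[0,0,-0.5],[-0.06,-0.4,0],[-0.1,-0.5,0],[-0.1,-0.5,0]],"twist":[[0,0,0],[0,0,0],[0,0,0],[0,0,0],[0,0,0],[0,0,0],[0,0,0],[0,0,0],[0,0,0],[0,0,0],[0,0,0],[0,0,0]]}';python3 -m jog '{"claw":[1,1,1,1,1,1],"xyz":[[-0.1,-0.5,0],[-0.1,-0.5,0],[-0.117,-0.463,0],[0,0,0],[0,0,0],[0,0,0]],"twist":[[0,0,0],[0,0,0],[0,0,0],[0,0,-0.0544],[0,0,0],[0,0,0]]}'
python3 - <<'E'
from h import *
T=Cam("top")
cv2.imwrite("pics/p1.png",cv2.resize(T.c[125:280,185:460],None,fx=2.9,fy=2.9,interpolation=2)[...,::-1])
E
```

```text
clock: 25.6
eef_pos: [426.3, 147.3, 125.7]
tool_rot: [-3.141, -0.001, 0.09]
force: [0.5, 0.2, 0.0]
width: 85.2
gripper_force: 0.0
clock: 26.35
eef_pos: [382.0, 287.9, 125.5]
tool_rot: [3.141, 0.0, 0.258]
force: [-0.7, -0.6, -0.0]
width: 85.4
gripper_force: 0.0
```

View pics/p1.png

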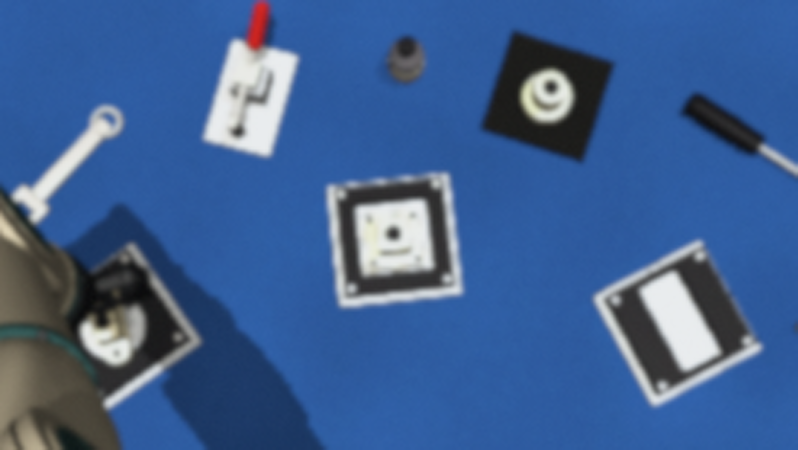

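The block sits in the square pocket at crop (393,235), the hub on the pad at (548,95), the bottle still stands, and the oblong pocket is empty at (680,320). Now I grip the link and measure the empty pocket.

```bash
python3 -m jog '{"claw":[0.8,0.8,0.8,0.8,0.8],"xyz":[[0,-0.01,0.4],[0,0,0.3],[0,0,0.2],[0,0,0.14],[0,0,0]],"twist":[[0,0,0],[0,0,0],[0,0,0],[0,0,0],[0,0,0]]}'; python3 -m jog '{"claw":[0.6,0.5,0.4,0.3,0.2,0.1,0],"xyz":[[0,0,0.035],[0,0,0],[0,0,0],[0,0,0],[0,0,0],[0,0,0],[0,0,0]],"twist":[[0,0,0],[0,0,0],[0,0,0],[0,0,0],[0,0,0],[0,0,0],[0,0,0]]}'
python3 - <<'E'
from h import *
T=Cam("top")
g=(T.c.min(2)>125).astype(np.uint8); n,l,s,c=cv2.connectedComponentsWithStats(g[200:270,380:455])
for i in range(1,n):
    if s[i,4]>100:
        k=np.argwhere(l==i)[:,::-1]+[380,200]
        for z in (14,26): r=cv2.minAreaRect(T.plane(k,z)[:,:2].astype(np.float32)); print(s[i,4],z,np.round(r[0],1),np.round(r[1],1),round(r[2],1))
E
```

```text
clock: 27.02
eef_pos: [381.2, 289.1, 20.9]
tool_rot: [3.141, 0.001, 0.261]
force: [-0.3, 0.8, 0.2]
width: 68.5
gripper_force: 0.0
clock: 27.9
eef_pos: [381.6, 289.9, 18.4]
tool_rot: [-3.142, -0.0, 0.262]
force: [-1.2, -1.8, 6.1]
width: 22.8
gripper_force: 59.8
449 14 [ 378.1 -267.6] [126.2 125.1] 26.8
449 26 [ 377.  -265.3] [125.1 124. ] 26.8
505 14 [ 379.8 -270.5] [96.1 43.9] 26.7
505 26 [ 378.7 -268.2] [95.3 43.5] 26.7
```

```bash
python3 -m jog '{"claw":[0,0,0,0,0,0,0,0,0,0],"xyz":[[0,0,-0.1],[0,0,-0.4],[0,0,-0.55],[0,0,0],[0,0,0],[-0.0136,0.419,0],[-0.0136,0.419,0],[-0.0136,0.419,0],[-0.0136,0.419,0],[-0.0136,0.419,0]],"twist":[[0,0,0],[0,0,0],[0,0,0],[0,0,-0.0328],[0,0,-0.0328],[0,0,0],[0,0,0],[0,0,0],[0,0,0],[0,0,0]]}';python3 -m jog '{"claw":[0,0,0,0,0,0,0,0,0,0,0],"xyz":[[-0.203,0.402,0],[-0.203,0.402,0],[-0.203,0.402,0],[-0.203,0.402,0],[-0.338,0.258,0],[-0.338,0.258,0],[-0.338,0.258,0],[-0.338,0.258,0],[-0.338,0.258,0],[0,0,0],[0,0,0]],"twist":[[0,0,0],[0,0,0],[0,0,0],[0,0,0],[0,0,0],[0,0,0],[0,0,0],[0,0,0],[0,0,0],[0,0,0],[0,0,0]]}'
```

```text
clock: 29.2
eef_pos: [470.1, 98.7, 123.3]
tool_rot: [-3.141, 0.0, 0.469]
force: [0.7, 0.4, -1.9]
width: 23.0
gripper_force: 59.1
clock: 30.58
eef_pos: [377.5, -271.1, 123.1]
tool_rot: [-3.141, -0.0, 0.468]
force: [0.3, -0.1, -2.3]
width: 22.6
gripper_force: 59.3
```

```bash
python3 -m jog '{"claw":[0,0,0,0,0,0,0],"xyz":[[0,0,0.3],[0,0,0.3],[0,0,0.25],[0,0,0.15],[0,0,0.08],[0,0,0.04],[0,0,0]],"twist":[[0,0,0],[0,0,0],[0,0,0],[0,0,0],[0,0,0],[0,0,0],[0,0,0]]}'; python3 -m jog '{"claw":[0,0,0],"xyz":[[0,0,0.02],[0,0,0.01],[0,0,0]],"twist":[[0,0,0],[0,0,0],[0,0,0]]}'
```

```text
clock: 31.45
eef_pos: [377.9, -271.5, 11.2]
tool_rot: [3.141, -0.0, 0.469]
force: [-0.2, 0.5, -1.8]
width: 23.0
gripper_force: 59.2
clock: 31.82
eef_pos: [377.5, -271.8, 8.1]
tool_rot: [3.141, -0.0, 0.468]
force: [-0.1, 0.2, -2.3]
width: 23.1
gripper_force: 59.2
```

```bash
python3 -m jog '{"claw":[0,0,0],"xyz":[[0,0,0.01],[0,0,0.01],[0,0,0]],"twist":[[0,0,0],[0,0,0],[0,0,0]]}'
```

```text
clock: 32.2
eef_pos: [377.6, -271.8, 6.6]
tool_rot: [3.141, -0.0, 0.468]
force: [-0.5, 1.1, 6.2]
width: 22.4
gripper_force: 59.7
```

```bash
python3 -m jog '{"claw":[0,0.1,0.25,0.5,0.65,0.65,0.7,1,1,1,1,1],"xyz":[[0,0,-0.005],[0,0,0],[0,0,0],[0,0,0],[0,0,0],[0,0,0],[0,0,-0.2],[0,0,-0.5],[0,0,-0.5],[0.4,0,0],[0.5,-0.01,0],[0.5,-0.01,0]],"twist":[[0,0,0],[0,0,0],[0,0,0],[0,0,0],[0,0,0],[0,0,0],[0,0,0],[0,0,0],[0,0,0],[0,0,0],[0,0,0],[0,0,0]]}';python3 -m jog '{"claw":[1,1,1,1],"xyz":[[0.5,-0.01,0],[0.45,-0.02,0],[0.264,0,0],[0,0,0]],"twist":[[0,0,0],[0,0,0],[0,0,0],[0,0,0]]}'
python3 - <<'E'
from h import *
T=Cam("top")
g=(T.c.min(2)>125).astype(np.uint8); n,l,s,c=cv2.connectedComponentsWithStats(g[200:275,190:262])
for i in range(1,n):
    if s[i,4]>100:
        k=np.argwhere(l==i)[:,::-1]+[190,200]
        for z in (14,26): r=cv2.minAreaRect(T.plane(k,z)[:,:2].astype(np.float32)); print(s[i,4],z,np.round(r[0],1),np.round(r[1],1),T.plane(k,z).mean(0).round(1))
E
```

```text
clock: 33.7
eef_pos: [502.7, -206.2, 126.8]
tool_rot: [3.141, -0.0, 0.468]
force: [-0.1, -0.8, -0.7]
width: 85.3
gripper_force: 0.0
clock: 34.2
eef_pos: [609.9, -147.0, 126.0]
tool_rot: [-3.141, -0.001, 0.472]
force: [-1.0, -0.3, -0.1]
width: 85.4
gripper_force: 0.0
394 14 [381.7 290.5] [124.6 125.4] [370.2 274.2  14. ]
394 26 [380.6 288.1] [123.6 124.3] [369.2 272.   26. ]
412 14 [384.  293.6] [64.1 60.8] [383.2 293.5  14. ]
412 26 [382.9 291.3] [63.6 60.3] [382.  291.1  26. ]
```

```bash
python3 -m jog '{"claw":[0.8,0.8,0.8,0.8,0.8,0.8],"xyz":[[0,0.02,0.4],[0,0,0.35],[0,0,0.25],[0,0,0.15],[0,0,0.08],[0,0,0]],"twist":[[0,0,0],[0,0,0],[0,0,0],[0,0,0],[0,0,0],[0,0,0]]}'; python3 -m jog '{"claw":[0.6,0.5,0.4,0.3,0.2,0.1,0],"xyz":[[0,0,0.02],[0,0,0],[0,0,0],[0,0,0],[0,0,0],[0,0,0],[0,0,0]],"twist":[[0,0,0],[0,0,0],[0,0,0],[0,0,0],[0,0,0],[0,0,0],[0,0,0]]}'
```

```text
clock: 35.0
eef_pos: [609.2, -151.4, 3.7]
tool_rot: [3.141, 0.0, 0.468]
force: [0.1, 0.3, -0.2]
width: 68.3
gripper_force: 0.0
clock: 35.88
eef_pos: [609.7, -150.7, 2.3]
tool_rot: [3.141, -0.001, 0.469]
force: [-2.3, 1.3, 5.8]
width: 31.9
gripper_force: 59.4
```

```bash
python3 -m jog '{"claw":[0,0,0,0,0,0,0,0,0,0],"xyz":[[0,0,-0.1],[0,0,-0.4],[0,0,-0.5],[0,0,-0.25],[0,-0.3,0],[0,-0.5,0],[0,-0.5,0],[0,-0.5,0],[0,-0.5,0],[-0.05,-0.5,0]],"twist":[[0,0,0],[0,0,0],[0,0,0],[0,0,0],[0,0,0],[0,0,0],[0,0,0],[0,0,0],[0,0,0],[0,0,0]]}';python3 -m jog '{"claw":[0,0,0,0,0,0,0],"xyz":[[0,-0.5,0],[0,-0.5,0],[0,-0.5,0],[0,-0.4,0],[0,-0.255,0],[0,0,0],[0,0,0]],"twist":[[0,0,0],[0,0,0],[0,0,0],[0,0,0],[0,0,0],[0,0,0],[0,0,0]]}'
```

```text
clock: 37.12
eef_pos: [478.2, 98.1, 126.9]
tool_rot: [3.141, -0.001, 0.468]
force: [-0.1, 1.0, -1.9]
width: 31.7
gripper_force: 60.0
clock: 38.0
eef_pos: [381.7, 287.9, 126.6]
tool_rot: [3.141, 0.0, 0.468]
force: [1.1, 0.2, -2.3]
width: 31.9
gripper_force: 60.0
```

```bash
python3 -m jog '{"claw":[0,0,0,0,0,0,0],"xyz":[[0,-0.015,0.3],[0,0,0.3],[0,0,0.25],[0,0,0.15],[0,0,0.08],[0,0,0.05],[0,0,0]],"twist":[[0,0,0],[0,0,0],[0,0,0],[0,0,0],[0,0,0],[0,0,0],[0,0,0]]}'; python3 -m jog '{"claw":[0,0,0],"xyz":[[0,0,0.02],[0,0,0.01],[0,0,0]],"twist":[[0,0,0],[0,0,0],[0,0,0]]}'
```

```text
clock: 38.88
eef_pos: [380.8, 290.3, 13.7]
tool_rot: [-3.142, -0.0, 0.468]
force: [-0.9, 0.4, -1.7]
width: 32.0
gripper_force: 60.0
clock: 39.25
eef_pos: [380.6, 290.3, 10.6]
tool_rot: [-3.142, -0.0, 0.468]
force: [-0.4, -0.2, -1.7]
width: 32.1
gripper_force: 60.0
```

```bash
python3 -m jog '{"claw":[0,0,0],"xyz":[[0,0,0.01],[0,0,0.01],[0,0,0]],"twist":[[0,0,0],[0,0,0],[0,0,0]]}'; python3 -m jog '{"claw":[0,0],"xyz":[[0,0,0.008],[0,0,0]],"twist":[[0,0,0],[0,0,0]]}'
```

```text
clock: 39.62
eef_pos: [380.5, 290.2, 8.4]
tool_rot: [3.142, 0.0, 0.468]
force: [-0.6, 0.4, -2.3]
width: 32.0
gripper_force: 60.0
clock: 39.88
eef_pos: [380.6, 290.2, 8.2]
tool_rot: [3.142, -0.0, 0.468]
force: [-0.1, -0.2, 4.2]
width: 31.7
gripper_force: 60.8
```

```bash
python3 -m jog '{"claw":[0.1,0.25,0.5,0.65,0.65,0.7,1,1,1,1,1,1],"xyz":[[0,0,0],[0,0,0],[0,0,0],[0,0,0],[0,0,0],[0,0,-0.2],[0,0,-0.5],[0,0,-0.5],[0,0,-0.3],[0,0.5,0],[0,0.5,0],[0,0.5,0]],"twist":[[0,0,0],[0,0,0],[0,0,0],[0,0,0],[0,0,0],[0,0,0],[0,0,0],[0,0,0],[0,0,0],[0,0,0],[0,0,0],[0,0,0]]}';python3 -m jog '{"claw":[1,1,1,1,1,1,1],"xyz":[[0,0.5,0],[0,0.5,0],[0,0.5,0],[0,0.5,0],[0,0.5,0],[0,0,0],[0,0,0]],"twist":[[0,0,0],[0,0,0],[0,0,0],[0,0,0],[0,0,0],[0,0,0],[0,0,0]]}'
python3 - <<'E'
from h import *
T=Cam("top");S=Cam("scene")
a=cv2.resize(T.c[130:280,190:460],None,fx=2.2,fy=2.2,interpolation=2);b=cv2.resize(S.c[130:250,185:430],None,fx=2.2*270/245,fy=2.2*270/245,interpolation=2)
b=b[:, :a.shape[1]]; b=np.pad(b,((0,0),(0,a.shape[1]-b.shape[1]),(0,0)))
im=np.vstack([a,b])[:600]; cv2.imwrite("pics/f1.png",im[...,::-1])
E
```

```text
clock: 41.38
eef_pos: [448.8, 155.2, 157.9]
tool_rot: [3.142, -0.001, 0.469]
force: [-0.1, 0.6, 0.6]
width: 85.4
gripper_force: 0.0
clock: 42.25
eef_pos: [560.5, -66.0, 157.3]
tool_rot: [-3.14, 0.001, 0.468]
force: [1.3, 0.1, 0.5]
width: 85.5
gripper_force: 0.0
```

View pics/f1.png

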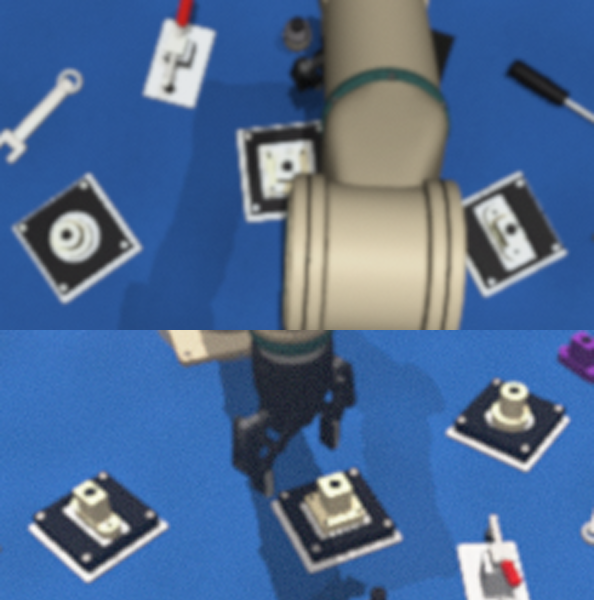

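All three housings sit upright in their own pockets: hub at (75,238), block at (287,167) and link at (515,230) in the upper picture. The bottle stands at (297,33) and the arm is clear.

```bash
python3 -c "
from cell import order; print(order.finish_job())"
```

```text
the job is handed in; nothing more can be done
None
```

The job is handed in at about 42 s: the last picture shows the hub, block and link upright in the round, square and oblong pockets, all released and each set down under light contact force, with the bottle still standing.

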